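# Index the bench dividing table to its next hole

### The arm

A 7-joint arm with a two-finger parallel gripper is mounted at the origin on a cart in front of the work surface, level with it; the furniture and walls round the work are solid. World frame = base frame: x ahead of the robot, y to its left, z up, the work surface at z = 0. Lengths are in m, angles in rad, forces in N, time in s.
With the tool pointing down it reaches from about 0.425 to 0.925 m from the base axis. Payload 6.8 kg.
Tool frame: the origin (TCP) lies between the finger pads; the fingertips stand manip.tip_extent ahead of it and the grasp point (between the pads) lies 2 mm behind it (manip.tip_extent is the distance from the TCP to the fingertips, in m); x points along the fingers, z is the direction in which the jaws open and shut, and the axes are right-handed (so a half turn about x gives the same grasp; the last joint's range is limited). The gripper opens to 85 mm and grips with 20 to 120 N. Pads are 22 mm wide; open, the fingers measure 114 mm over their backs; the gripper's body (76 mm by 85 mm) begins 54 mm behind the grasp point. The pads swing forward as they close: fully open they stand 13 mm farther back than shut.
Start: joints at [1.106, 0.477, 0.022, 1.555, -0.011, 1.109, -0.083], TCP at [0.236, -0.633, 0.248] pointing down, gripper open.
Joint ranges: [-2.96, 2.96], [-0.34, 2.1], [-1.41, 1.46], [0.24, 2.44], [-1.37, 4.51], [0.17, 1.92], [-2.96, 2.96]. Speed limits (rad/s): [2.39, 2.39, 3.14, 3.14, 3.14, 3.14, 3.14].

### API

Orientations are given as a unit quaternion [w, x, y, z].
In Python, from station import manip gives the robot as it stands.
- The arm moves only by the tool send_rows, never from a script. Its argument "increments" is a list of rows, each a list of 6 numbers: the shift along the tool's x, y, z in cm, then the turn, a rotation vector about the tool's x, y, z in degrees. A call has 1 to 5 rows; each row shifts and turns the pose as measured when the row begins, along the tool's axes as they then stand; what a row does not reach is not made up. A row lasts 1/12 s, in which the tool goes at most 41.7 mm and 7.16 degrees, less where a joint would pass 70% of its speed; a pose out of reach is approached as far as the arm can. A call with a gripper value outside its range is refused whole. "gripper" is the closure in counts, from 0 (fully open) to 255 (shut), set as the call begins (left out, the last holds). The fingers move at their own pace and stop on an object; "newtons" is the grip in N (left out, the last holds). Time passes only in rows, so rows that do not move let the fingers close. It gives the time, the measured TCP pose, the force and the opening at its end, in the units of the state.
- manip.get_obs(): the state, without advancing time (a new reading comes with each control period).
- manip.get_image(name): name is "scene" or "top" or "wrist"; returns a dict with "color" (384x512x3 uint8, blue, green, red), "vfov" (degrees; the focal length in pixels is half the picture's height over the tangent of half this angle, whatever the lens; pixels are square), "cx", "cy" (the principal point, pixels), "world_to_cam" (4x4, takes a point from world to camera coordinates); the wrist camera has in their place "hand_eye" (4x4, takes a point from camera to tool coordinates, whose origin is the TCP and whose axes are the tool frame's). Camera axes: x right, y down, z forward; pixel columns grow to the right and rows downward; lengths in m; the calibration is good to about 2 mm. A picture is of the moment at which its call begins: read the wrist's pose just before it. There is no depth.
- manip.finish_job(): hands the job in, once; it reports no verdict.
Trained networks look in a picture, given as the dict that the camera call returned (one of the last four; its "shot" number tells which), for a name from the list of things; names that differ only in an ending like _2 or _b are one class to them, and where a whole thing is asked for, a point or a joint stands for the part that bears it (a point fixed in the world has none). Each returns a list of dicts, best first, with "confidence" (0 to 1); they miss things now and then, are a little off and sometimes report something else, mostly with a low value. They report only what shows in the picture. A call takes as long as a camera call.
- manip.look_for(picture, name): "centre" ([x, y, z] in m, in the coordinates of the camera as it stood for that picture, good to about 4 mm: the middle of the surface that is visible of it).
- manip.landmark_of(picture, name): "centre" ([x, y, z] in m, in the coordinates of the camera as it stood for that picture, good to about 4 mm: a listed point, or the origin of a listed thing).
The state is a dict: "clock": time; "qpos": joint angles; "qvel": joint speeds; "joint_efforts": joint torques, N m; "position": TCP position; "eef_rot": TCP orientation; "contact_force": force on the tool from outside, world axes, zero at the start; "ft_torque": the same for the moment, N m; "grip_width": finger opening in m.
Only numpy, scipy, OpenCV 4.12 (cv2) and the standard library are available. Lean on these libraries where they do the work, as an engineer would, in place of code of your own. Each camera call takes 0.05 s, during which the arm holds its last target.

### The job

Index the dividing table on by one station: pull up the black spring knob to draw the index pin out of its home hole, swing the arm counterclockwise (seen from above) to the hole in the brass shoe, and let the spring drop the pin fully home in that hole. Feel for the hole and never force the pin against the plate or the side of a hole; let go of the knob at the end, and leave the sanding block, the tape and the wooden cup where they are.

Things in the scene. Friction and masses are not known exactly. Their poses are not given: they have to be found in the camera images.
- index_base: Fixed grey round base of the dividing table, 256 mm across, 22 mm high. Origin on the table's vertical turning axis, at bench level; z up; its x axis points from the axis to the home hole. A steel quadrant plate lies along its rim, top 34 mm above the bench, solid between the holes.
- home_hole (a point): Centre of the mouth of the home hole in the steel quadrant, 34 mm above the bench, 100 mm from the turning axis. Hole 10.6 mm wide; the pin is 8 mm thick with a round tip.
- quadrant_middle (a point): Point on the base, 48 degrees counterclockwise of the home hole, 100 mm from the axis, 34 mm above the bench. Here a brass shoe (3 mm thick, top 37 mm above the bench) is clamped by hand: it is not measured. Its 10.6 mm hole, 100 mm from the axis, lies up to 10 degrees either side of this point; the shoe is unbroken from 29 degrees before its hole to 24 degrees beyond it.
- wheel (a joint): Angle of the table with its arm (rad), counterclockwise seen from above; 0 with the pin in the middle of the home hole. Stops at -0.06 and 1.15. It turns stiffly (about 0.1 N m) and stays where it is left; a turned wooden blank 60 mm across is fixed on its middle, top 101 mm above the bench.
- plunger (a joint): Lift of the spring plunger (m): 0 home in a hole, 0.009 with the pin's tip on the steel quadrant, 0.012 with the tip on the brass shoe, stop at 0.020. The spring pulls it down with 5.5 N at 0 and 9 N at 0.014. With the tip riding on the shoe it takes about 3 N at the knob to slide it along; over a hole the pin falls in by itself.
- knob_top (a point): Centre of the top of the black round pull knob (red dot), on the pin's axis, 100 mm from the turning axis. The knob is a vertical cylinder 26 mm across, 30 mm high; with the pin home its top is 110 mm and its underside 80 mm above the bench. A boss on the arm below it, 28 to 32 mm wide, reaches 72 mm above the bench. The knob rises with the plunger and goes round with the arm.
- index_pin: The steel index pin, 8 mm thick, under the arm, fixed to the knob. Origin on the table's turning axis at bench level when the pin is home (it rises with the plunger). More than 30 N between it and the plate, the shoe or the side of a hole is too much.
- sanding_block: Bystander: grey sanding block, 64x92x25 mm, lying on the bench; origin at the centre of its underside.
- tape: Bystander: roll of red tape, 90 mm across, 19 mm high, lying flat; origin at the centre of its underside.
- cup: Bystander: small turned wooden cup, 66 mm across, 55 mm high, standing upright; origin at the centre of its underside.
- lamp_shade (a point): Obstacle: centre of the lower rim of the black desk-lamp shade that hangs over the bench to the right of the work, about 210 mm across, from 460 mm above the bench upward; fixed. Bring the arm to the work on the robot's side of it.

How it is judged:
On the way, in this order (a step that is already met when the one before it is completed fails the run):
1. the pin is drawn out of the home hole (value of joint plunger above 0.0075 m and value of joint wheel below 0.15 rad), for 0.05 s.
2. the table is swung on, counterclockwise, with the pin out (value of joint wheel above 0.3 rad and value of joint plunger above 0.0075 m), for 0.05 s.
At the end, for the whole second after the job is handed in: The pin is home in the hole of the brass shoe: plunger lift under 2 mm with the table turned between 0.62 and 1.06 rad from home, the table at rest, the knob let go (value of joint plunger below 0.002 m and value of joint wheel between 0.62 and 1.06 rad and velocity of joint wheel between -0.03 and 0.03 rad/s); the robot touches nothing.
It fails at once if the index pin is forced: more than 30 N between it and the plate, the shoe or a hole's side (contact force between index_pin and anything else above 30 N).
It fails at once if a bystander is pushed more than 15 mm (distance of any of cup, sanding_block, tape from where it was at the start of the episode above 0.015 m).
It also fails if it takes over 40 s, if anything falls off the work surface, if the arm or the gripper's body presses on something with over 40 N, if the wrist force passes 120 N, or if a joint passes its speed limit or range.

## Working session

There is one attempt and no reset: what is moved stays moved. The work goes in short steps, Python scripts to look and compute and a tool call to move; the robot and the scene stay as the last step left them, time stands still between calls to the robot, and variables do not carry over. Pictures are saved under pics/ and viewed, and the job is handed in when it is done.

Besides the shell and the picture viewer there is one more tool, called after "Request:" as name(argument=value, ...) on one line, values as JSON. send_rows: Moves the arm, as the interface text tells. Its arguments: {"type":"object","properties":{"increments":{"type":"array","items":{"type":"array","items":{"type":"number"}}},"gripper":{"type":"number"},"newtons":{"type":"number"}},"required":["increments"]}

```bash
ls -la; mkdir -p pics
cat > h.py <<'E'
import numpy as np, cv2
from scipy.spatial.transform import Rotation as R
from station import manip
def T_tool():
    o=manip.get_obs(); q=o['eef_rot']
    T=np.eye(4); T[:3,:3]=R.from_quat([q[1],q[2],q[3],q[0]]).as_matrix(); T[:3,3]=o['position']; return T
def shot(name):
    T=T_tool(); p=manip.get_image(name)
    c2w=T@np.array(p['hand_eye']) if 'hand_eye' in p else np.linalg.inv(np.array(p['world_to_cam']))
    return p,c2w
def w(c2w,c): return (c2w@np.append(c,1))[:3]
def f(p): return p['color'].shape[0]/2/np.tan(np.radians(p['vfov'])/2)
def px(p,c2w,X):
    c=np.linalg.inv(c2w)@np.append(X,1); return f(p)*c[:2]/c[2]+[p['cx'],p['cy']]
def atz(p,c2w,u,v,z):
    d=c2w[:3,:3]@np.array([(u-p['cx'])/f(p),(v-p['cy'])/f(p),1]); o=c2w[:3,3]; return o+d*(z-o[2])/d[2]
def find(p,c2w,n,k='landmark_of'):
    r=getattr(manip,k)(p,n); return [(round(x['confidence'],2),w(c2w,x['centre']).round(4).tolist()) for x in r[:3]]
E
python3 - <<'E'
from h import *
o=manip.get_obs(); print({k:np.round(v,4).tolist() for k,v in o.items()}, manip.tip_extent)
for n in ['scene','top','wrist']:
    p,c=shot(n); cv2.imwrite(f'pics/{n}0.png',p['color'])
    print(n,p['vfov'],p['cx'],p['cy'],c.round(3).tolist())
    for t in ['index_base','home_hole','quadrant_middle','knob_top','lamp_shade','cup','tape','sanding_block']:
        print(t,find(p,c,t))
E
```

```text
total 12
drwxr-xr-x  3 agent agent 4096 Dec  7 15:52 .
drwxr-xr-x 23 root  root  4096 Dec  7 15:52 ..
drwxr-xr-x  2 agent agent 4096 Dec  7 15:52 pics
{'clock': 0.0, 'qpos': [1.1059, 0.4778, 0.0223, 1.5565, -0.0115, 1.1093, -0.0831], 'qvel': [0.0004, 0.0012, 0.0006, -0.0008, 0.0001, -0.0001, 0.0008], 'joint_efforts': [0.0002, -59.6457, 1.6076, -28.1198, 0.0123, 0.0094, 0.0], 'position': [0.2355, -0.632, 0.2473], 'eef_rot': [0.5802, 0.4037, 0.5813, -0.403], 'contact_force': [-0.2336, -0.1983, 0.2045], 'ft_torque': [0.031, -0.001, 0.0061], 'grip_width': 0.0853} 0.017
scene 47.443340868548276 255.00904438244655 194.69497188390537 [[-0.819, 0.497, -0.287, 0.905], [0.574, 0.716, -0.397, 0.504], [0.008, -0.49, -0.872, 1.309], [0.0, 0.0, 0.0, 1.0]]
index_base []
home_hole [(0.61, [0.5329, 0.1315, 0.0272])]
quadrant_middle [(0.61, [0.5205, 0.0513, 0.0338])]
knob_top [(0.47, [0.5316, 0.128, 0.1076])]
lamp_shade []
cup [(0.66, [0.5756, 0.2924, 0.0026])]
tape [(0.68, [0.6291, -0.2672, 0.0006])]
sanding_block [(0.88, [0.5094, -0.2726, 0.004])]
top 48.51899362708912 247.2617063960307 185.30259672131962 [[-0.079, -0.925, 0.371, 0.015], [-0.997, 0.07, -0.038, 0.05], [0.009, -0.373, -0.928, 1.633], [0.0, 0.0, 0.0, 1.0]]
index_base [(0.56, [0.6127, 0.0705, -0.0023])]
home_hole [(0.69, [0.5359, 0.1321, 0.0342])]
quadrant_middle [(0.68, [0.5184, 0.0503, 0.0347])]
knob_top [(0.61, [0.5336, 0.1341, 0.1109])]
lamp_shade [(0.47, [0.5309, 0.129, 0.1065])]
cup [(0.74, [0.5818, 0.2976, -0.0013]), (0.74, [0.523, -0.2732, -0.0041])]
tape [(0.56, [0.6296, -0.267, 0.0019])]
sanding_block [(0.83, [0.5223, -0.2706, -0.0057])]
wrist 64.78997476024576 258.52445742880974 193.92791831622114 [[0.35, -0.886, -0.305, 0.315], [-0.937, -0.331, -0.114, -0.602], [0.0, 0.326, -0.945, 0.372], [0.0, 0.0, 0.0, 1.0]]
index_base []
home_hole []
quadrant_middle []
knob_top []
lamp_shade []
cup []
tape []
sanding_block []
```

View pics/scene0.png

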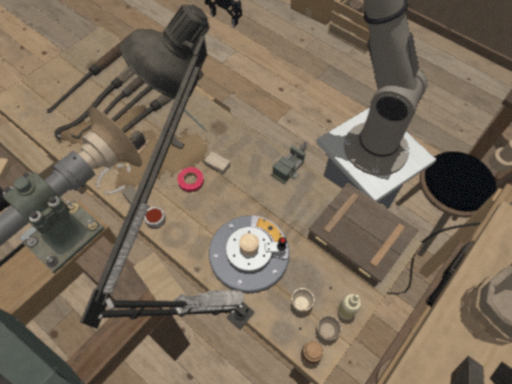

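View pics/top0.png

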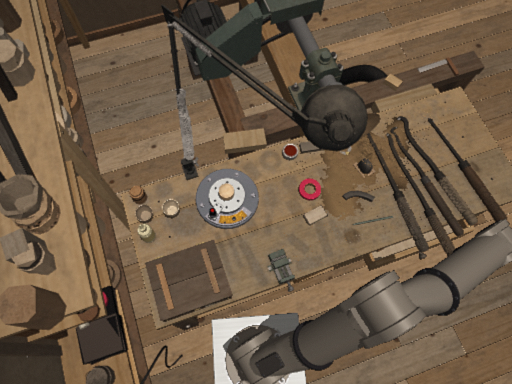

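Run:
```python
from h import *
for n,c in [('scene',(200,130,330,300)),('top',(180,160,345,235))]:
    im=cv2.imread(f'pics/{n}0.png')[c[1]:c[3],c[0]:c[2]]
    cv2.imwrite(f'pics/{n}0z.png',cv2.resize(im,None,fx=4.2 if n=='top' else 3.5,fy=4.2 if n=='top' else 3.5,interpolation=cv2.INTER_CUBIC))
p,c=shot('top')
for u,v in [(303,115),(368,115),(335,150),(335,80)]: print(atz(p,c,u,v,.46).round(3), px(p,c,[.61,.07,.4]))
for u,v in [(281,265)]: print(atz(p,c,u,v,.0).round(3))
print(T_tool().round(3))
```

```text
[ 0.711 -0.194  0.46 ] [222.74633325 157.21450455]
[ 0.695 -0.401  0.46 ] [222.74633325 157.21450455]
[ 0.58  -0.277  0.46 ] [222.74633325 157.21450455]
[ 0.835 -0.317  0.46 ] [222.74633325 157.21450455]
[ 0.328 -0.12   0.   ]
[[ 0.     0.937  0.349  0.236]
 [ 0.     0.349 -0.937 -0.633]
 [-1.     0.    -0.     0.248]
 [ 0.     0.     0.     1.   ]]
```

View pics/scene0z.png

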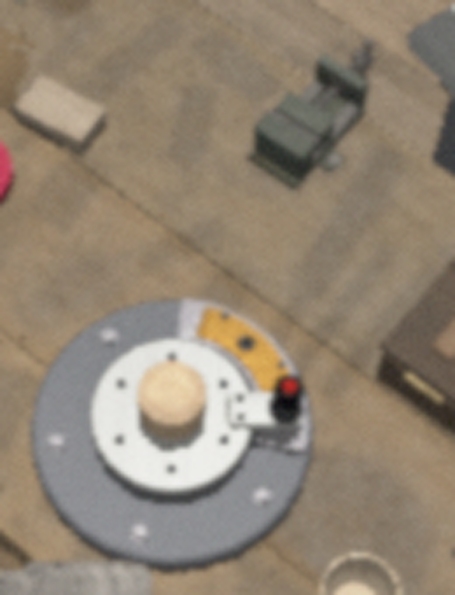

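View pics/top0z.png

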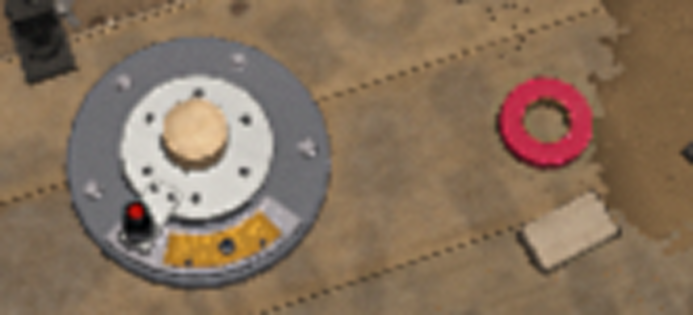

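Run:
```python
from h import *
from scipy.optimize import least_squares
for n,u,v in [('scene',270.3,228),('top',234,218.6)]:
    p,c=shot(n); print(n,'hole',atz(p,c,u,v,.037).round(4))
    for t in ['index_base','home_hole','quadrant_middle','knob_top','wheel','index_pin']:
        print(t,find(p,c,t))
```

```text
scene hole [0.5158 0.0529 0.037 ]
index_base []
home_hole [(0.74, [0.5338, 0.1333, 0.0295])]
quadrant_middle [(0.63, [0.5173, 0.0496, 0.0355])]
knob_top [(0.45, [0.5288, 0.128, 0.1066])]Traceback (most recent call last):
  File "<stdin>", line 6, in <module>
  File "h.py", line 18, in find
    r=getattr(manip,k)(p,n); return [(round(x['confidence'],2),w(c2w,x['centre']).round(4).tolist()) for x in r[:3]]
ValueError: it knows: cup, home_hole, index_base, index_pin, knob_top, lamp_shade, quadrant_middle, sanding_block, tape
```

Request:
send_rows(increments=[[0,3.3,-2.4,0,0,0],[0,3.3,-2.4,0,0,0],[0,3.3,-2.4,0,0,0],[0,3.3,-2.4,0,0,0],[0,3.3,-2.4,0,0,0]])

```text
clock: 2.07
position: [0.3429, -0.4672, 0.2468]
eef_rot: [0.577, 0.406, 0.577, -0.412]
contact_force: [0.4, 0.0, 0.2]
grip_width: 0.0856
```

```bash
cat >> h.py <<'E'
def plan(wps,dyaw,step=3.5):
    """wps world points; prints rows in tool axes (cm,deg), yaw (deg about world z) spread evenly"""
    T=T_tool(); M=T[:3,:3]; P=T[:3,3]; pts=[]
    cur=P
    for q in wps:
        q=np.array(q); n=max(1,int(np.ceil(np.linalg.norm(q-cur)*100/step)))
        pts+= [cur+(q-cur)*(i+1)/n for i in range(n)]; cur=q
    dy=dyaw/len(pts); cur=P; out=[]
    for q in pts:
        t=M.T@(q-cur)*100; r=M.T@[0,0,dy]
        out.append([round(float(x),2) for x in np.r_[t,r]]); M=R.from_euler('z',dy,degrees=True).as_matrix()@M; cur=q
    for i in range(0,len(out),5): print(out[i:i+5])
E
python3 - <<'E'
from h import *
p,c=shot('top')
for t in ['index_base','home_hole','quadrant_middle','knob_top']: print(t,find(p,c,t))
print(T_tool().round(3).tolist())
plan([[.45,-.2,.25],[.48,.08,.24]],117,3.3)
E
```

```text
index_base [(0.94, [0.613, 0.0712, -0.0026])]
home_hole [(0.62, [0.5352, 0.1293, 0.035])]
quadrant_middle [(0.94, [0.5189, 0.0503, 0.0379]), (0.24, [0.6282, -0.2665, 0.0008])]
knob_top [(0.49, [0.5324, 0.133, 0.1083])]
[[-0.005, 0.943, 0.332, 0.342], [-0.007, 0.332, -0.943, -0.469], [-1.0, -0.007, 0.005, 0.247], [0.0, 0.0, 0.0, 1.0]]
[[-0.06, 2.12, -2.42, -6.5, -0.04, 0.03], [-0.06, 2.38, -2.17, -6.5, -0.04, 0.03], [-0.06, 2.61, -1.88, -6.5, -0.04, 0.03], [-0.06, 2.81, -1.58, -6.5, -0.04, 0.03], [-0.06, 2.97, -1.25, -6.5, -0.04, 0.03]]
[[-0.06, 3.09, -0.9, -6.5, -0.04, 0.03], [-0.06, 3.17, -0.55, -6.5, -0.04, 0.03], [-0.06, 3.21, -0.19, -6.5, -0.04, 0.03], [-0.05, 3.21, 0.18, -6.5, -0.04, 0.03], [0.09, 3.11, -0.33, -6.5, -0.04, 0.03]]
[[0.09, 3.13, 0.03, -6.5, -0.04, 0.03], [0.09, 3.11, 0.38, -6.5, -0.04, 0.03], [0.09, 3.04, 0.73, -6.5, -0.04, 0.03], [0.1, 2.94, 1.07, -6.5, -0.04, 0.03], [0.1, 2.8, 1.39, -6.5, -0.04, 0.03]]
[[0.1, 2.63, 1.7, -6.5, -0.04, 0.03], [0.11, 2.42, 1.99, -6.5, -0.04, 0.03], [0.11, 2.18, 2.25, -6.5, -0.04, 0.03]]
```

Request:
send_rows(increments=[[0,2.1,-2.4,-6.5,0,0],[0,2.4,-2.2,-6.5,0,0],[0,2.6,-1.9,-6.5,0,0],[0,2.8,-1.6,-6.5,0,0],[0,3.0,-1.25,-6.5,0,0]])

```text
clock: 2.73
position: [0.3944, -0.3311, 0.2449]
eef_rot: [0.666, 0.228, 0.668, -0.24]
contact_force: [-0.1, -0.2, -0.0]
grip_width: 0.0852
```

Request:
send_rows(increments=[[0,3.1,-0.9,-6.5,0,0],[0,3.2,-0.5,-6.5,0,0],[0,3.2,-0.2,-6.5,0,0],[0,3.2,0.2,-6.5,0,0],[0,3.1,-0.3,-6.5,0,0]])

```text
clock: 3.15
position: [0.4474, -0.1846, 0.2428]
eef_rot: [0.705, 0.028, 0.708, -0.041]
contact_force: [1.3, 0.1, 0.7]
grip_width: 0.0855
```

Run:
```python
from h import *
T=T_tool();print(T.round(3).tolist(), np.degrees(np.arctan2(T[1,2],T[0,2])), manip.get_obs()['qpos'])
plan([[.48,.08,.24]],51-np.degrees(np.arctan2(T[1,2],T[0,2])),3.3)
```

```text
[[-0.006, 0.097, 0.995, 0.447], [-0.018, 0.995, -0.098, -0.185], [-1.0, -0.018, -0.004, 0.243], [0.0, 0.0, 0.0, 1.0]] -5.5994216776216215 [ 0.59509536  0.19342414 -0.38730206  1.98533491  0.10969885  0.98149129
  0.05534963]
[[-0.02, 2.96, 0.07, -6.29, -0.11, -0.03], [-0.02, 2.94, 0.4, -6.29, -0.11, -0.03], [-0.02, 2.87, 0.72, -6.29, -0.11, -0.03], [-0.02, 2.78, 1.03, -6.29, -0.11, -0.03], [-0.02, 2.65, 1.33, -6.29, -0.11, -0.03]]
[[-0.02, 2.49, 1.61, -6.29, -0.11, -0.03], [-0.02, 2.3, 1.87, -6.29, -0.11, -0.03], [-0.02, 2.08, 2.11, -6.29, -0.11, -0.03], [-0.01, 1.83, 2.33, -6.29, -0.11, -0.03]]
```

Request:
send_rows(increments=[[0,3.0,0.1,-6.3,0,0],[0,2.9,0.4,-6.3,0,0],[0,2.9,0.7,-6.3,0,0],[0,2.8,1.0,-6.3,0,0],[0,2.7,1.3,-6.3,0,0]])

```text
clock: 3.57
position: [0.4656, -0.0396, 0.2405]
eef_rot: [0.685, -0.168, 0.691, 0.156]
contact_force: [-0.0, -0.4, 0.6]
grip_width: 0.0854
```

Request:
send_rows(increments=[[0,2.5,1.6,-6.3,0,0],[0,2.3,1.9,-6.3,0,0],[0,2.1,2.1,-6.3,0,0],[0,1.8,2.3,-6.3,0,0]])

```text
clock: 3.9
position: [0.4811, 0.0756, 0.2387]
eef_rot: [0.632, -0.316, 0.639, 0.304]
contact_force: [0.5, 0.3, -0.2]
grip_width: 0.0853
```

Run:
```python
from h import *
T=T_tool();print(T.round(3).tolist(), np.degrees(np.arctan2(T[1,2],T[0,2])), manip.get_obs()['qpos'])
for n in ['wrist','top','scene']:
    p,c=shot(n); cv2.imwrite(f'pics/{n}1.png',p['color'])
    for t in ['index_base','home_hole','quadrant_middle','knob_top']: print(t,find(p,c,t))
```

```text
[[-0.002, -0.788, 0.615, 0.481], [-0.02, 0.615, 0.788, 0.076], [-1.0, -0.011, -0.017, 0.239], [0.0, 0.0, 0.0, 1.0]] 52.03910785313947 [ 0.30653587  0.24959593 -0.69153396  1.96403438  0.20954168  1.00293115
  0.42335216]
index_base []
home_hole [(0.68, [0.5328, 0.1287, 0.0324])]
quadrant_middle [(0.56, [0.5198, 0.0533, 0.0316]), (0.4, [0.5289, 0.129, 0.0332])]
knob_top [(0.8, [0.5339, 0.1306, 0.1098])]
index_base []
home_hole [(0.84, [0.5345, 0.1291, 0.0343])]
quadrant_middle [(0.66, [0.5201, 0.0513, 0.0353])]
knob_top [(0.61, [0.5338, 0.1301, 0.1089])]
index_base []
home_hole [(0.79, [0.5331, 0.1337, 0.0301])]
quadrant_middle [(0.57, [0.5199, 0.0502, 0.0345])]
knob_top [(0.56, [0.5309, 0.1308, 0.1051])]
```

View pics/wrist1.png

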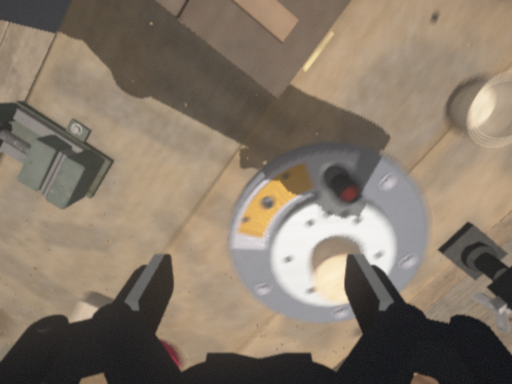

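Run:
```python
from h import *
p,c=shot('wrist'); im=p['color']
cv2.imwrite('pics/wrist1z.png',cv2.resize(im[135:335,220:440],None,fx=3,fy=3,interpolation=cv2.INTER_CUBIC))
hsv=cv2.cvtColor(im,cv2.COLOR_BGR2HSV)
m=((hsv[...,0]<8)|(hsv[...,0]>172))&(hsv[...,1]>150)&(hsv[...,2]>60); ys,xs=np.nonzero(m&(np.arange(512)[None]>320)&(np.arange(384)[:,None]<230))
print(len(xs),xs.mean(),ys.mean(), atz(p,c,xs.mean(),ys.mean(),.110))
for X in [[.5335,.131,.11],[.613,.0708,.034],[.534,.131,.034],[.5195,.0515,.034]]: print(px(p,c,X))
print(atz(p,c,268,202,.037))
```

```text
0 nan nan [nan nan nan]
[345.76744122 197.99299097]
[323.5033488  252.40840314]
[328.76411111 174.67276098]
[264.66744872 205.4154681 ]
[0.51753875 0.05784714 0.037     ]<stdin>:6: RuntimeWarning: Mean of empty slice.
  ret = ret.dtype.type(ret / rcount)
```

View pics/wrist1z.png

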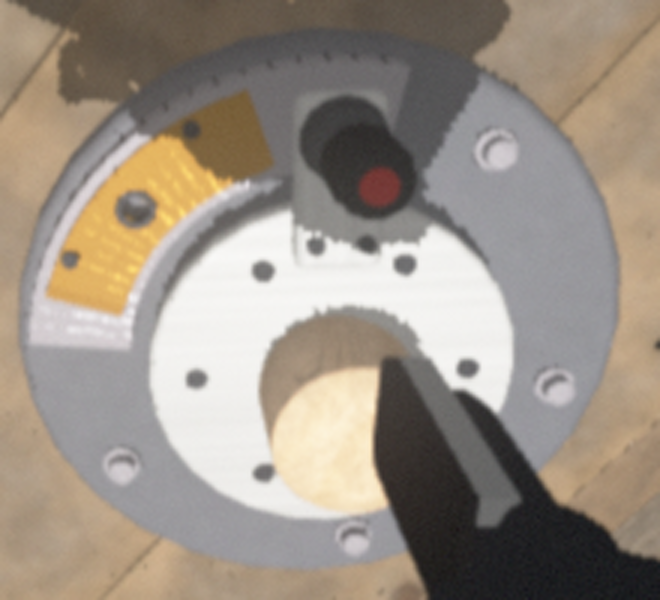

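Run:
```python
from h import *
p,c=shot('wrist')
A=np.array([.613,.0708])
k=atz(p,c,346.3,197.3,.11); print('knob',k)
# base rim: outer circle at z=.022 in zoom coords top etc
for zx,zy in [(20,300),(620,290),(350,27),(355,568)]:
    print(atz(p,c,220+zx/3,135+zy/3,.022)[:2].round(4))
h=atz(p,c,265.3,205,.037); print('hole',h,np.linalg.norm(h[:2]-A))
ang=lambda X:np.degrees(np.arctan2(X[1]-A[1],X[0]-A[0]))%360
print(ang(h)-ang(k),ang(k),ang(h))
print(px(p,c,[A[0],A[1],.101]))
```

```text
knob [0.5332051  0.13182447 0.11      ]
[ 0.5258 -0.0135]
[0.6731 0.1858]
[0.5139 0.1579]
[0.7284 0.0209]
hole [0.51856699 0.05322205 0.037     ] 0.0960550813291861
47.95202504819824 142.59244944965207 190.5444744978503
[335.54041373 286.43119978]
```

Run:
```python
from h import *
from scipy.optimize import least_squares
P=np.array([[.5258,-.0135],[.6731,.1858],[.5139,.1579],[.7284,.0209]])
s=least_squares(lambda a:np.linalg.norm(P-a,axis=1)-.128,[.613,.07]); print(s.x,s.fun)
H=np.array([.5334,.1312]); M=np.array([.5195,.0515])  # knob/home, mid
h48=lambda a,t:a+R.from_euler('z',t,degrees=True).as_matrix()[:2,:2]@(H-a)
s=least_squares(lambda a:np.r_[h48(a[:2],48)-M,(np.linalg.norm(H-a[:2])-.1)*3],[.613,.07]);print(s.x,s.fun)
T=T_tool(); print(T[:3,3]); plan([[.5334,.1312,.20],[.5334,.1312,.135]],0,3)
```

```text
[0.61310488 0.0760555 ] [-0.0029307  -0.00292694  0.00060844 -0.00019118]
[0.61637688 0.07545633] [-7.11081354e-05 -4.07715425e-04 -1.12224017e-04]
[0.48025624 0.07613159 0.23863   ]
[[1.25, -0.25, 2.56, 0.0, 0.0, 0.0], [1.25, -0.25, 2.56, 0.0, 0.0, 0.0], [1.25, -0.25, 2.56, 0.0, 0.0, 0.0], [2.17, 0.02, 0.04, 0.0, 0.0, 0.0], [2.17, 0.02, 0.04, 0.0, 0.0, 0.0]]
[[2.17, 0.02, 0.04, 0.0, 0.0, 0.0]]
```

Request:
send_rows(increments=[[1.2,-0.25,2.56,-1,0,0],[1.2,-0.25,2.56,-1,0,0],[1.2,-0.25,2.56,-1,0,0],[2.0,0,0,0,0,0],[2.0,0,0,0,0,0]], gripper=80, newtons=30)

```text
clock: 5.17
position: [0.5384, 0.1333, 0.1631]
eef_rot: [0.627, -0.333, 0.628, 0.318]
contact_force: [-0.6, -0.9, -0.8]
grip_width: 0.0588
```

Run:
```python
from h import *
T=T_tool();print(T.round(4).tolist(), manip.tip_extent, manip.get_obs()['grip_width'])
for n in ['wrist','top']:
    p,c=shot(n); cv2.imwrite(f'pics/{n}2.png',p['color'])
    for t in ['home_hole','quadrant_middle','knob_top']: print(t,find(p,c,t))
```

```text
[[0.008, -0.8175, 0.5759, 0.5384], [-0.0197, 0.5757, 0.8174, 0.1333], [-0.9998, -0.0179, -0.0115, 0.1631], [0.0, 0.0, 0.0, 1.0]] 0.017 0.058788437410043776
home_hole [(0.93, [0.5299, 0.1316, 0.0346])]
quadrant_middle [(0.61, [0.5178, 0.0528, 0.0303])]
knob_top [(0.95, [0.537, 0.1282, 0.1065])]
home_hole [(0.94, [0.5363, 0.1288, 0.0356])]
quadrant_middle [(0.86, [0.5184, 0.0468, 0.0347]), (0.46, [0.5333, 0.1274, 0.0367])]
knob_top [(0.57, [0.5329, 0.1331, 0.1095])]
```

View pics/wrist2.png

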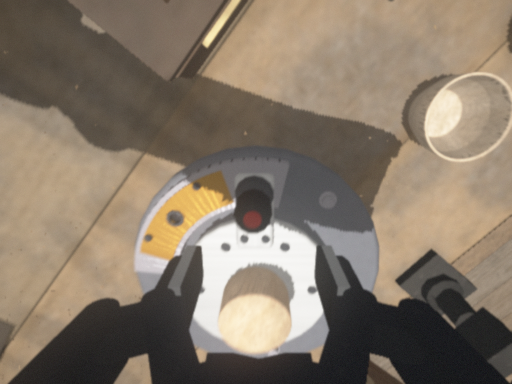

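Run:
```python
from h import *
p,c=shot('wrist')
k=atz(p,c,252.5,219,.11);h=atz(p,c,176,218,.037); print(k,h,np.linalg.norm(h-k))
for A in ([.6145,.075],[.613,.071],[.616,.0755]):
    ang=lambda X:np.degrees(np.arctan2(X[1]-A[1],X[0]-A[0]))%360
    print(ang(h)-ang(k),np.linalg.norm(h[:2]-A),np.linalg.norm(k[:2]-A))
print('tcp px',px(p,c,T_tool()[:3,3]),px(p,c,T_tool()[:3,3]+[0,0,-.05]))
plan([[.534,.1307,.130],[.534,.1307,.1]],0,3)
```

```text
[0.53321392 0.13166744 0.11      ] [0.51871484 0.05350139 0.037     ] 0.1079312444363269
47.53190487568986 0.09816816003856631 0.09908897907131307
47.7625245043275 0.09589522040832114 0.10023151701855863
46.89722732076683 0.09974137427802374 0.10004157431454942
tcp px [255.71861083 274.72757745] [257.29374014 227.78924113]
[[1.75, 0.16, -0.16, 0.0, 0.0, 0.0], [1.75, 0.16, -0.16, 0.0, 0.0, 0.0], [3.0, 0.06, 0.03, 0.0, 0.0, 0.0]]
```

Request:
send_rows(increments=[[1.7,0.2,-0.2,0,-0.6,1.0],[1.7,0.2,-0.15,0,0,0],[1.4,0,0,0,0,0],[1.0,0,0,0,0,0],[0.4,0,0,0,0,0]])

```text
clock: 6.03
position: [0.5367, 0.1309, 0.1066]
eef_rot: [0.632, -0.326, 0.625, 0.322]
contact_force: [0.5, -0.1, -0.8]
grip_width: 0.0589
```

Run:
```python
from h import *
T=T_tool();print(T.round(4).tolist(), manip.get_obs()['contact_force'])
p,c=shot('wrist'); cv2.imwrite('pics/wrist3.png',p['color'])
plan([[.5333,.1315,.1]],0,3)
```

```text
[[0.0119, -0.8151, 0.5792, 0.5367], [0.0, 0.5792, 0.8152, 0.1309], [-0.9999, -0.0097, 0.007, 0.1066], [0.0, 0.0, 0.0, 1.0]] [ 0.49868116 -0.14104134 -0.83376305]
[[0.64, 0.31, -0.14, 0.0, 0.0, 0.0]]
```

View pics/wrist3.png

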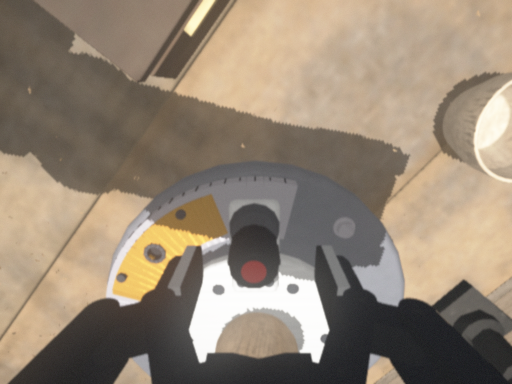

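Request:
send_rows(increments=[[0.6,0.3,-0.15,0,0,0.3],[0,0,0,0,0,0]])

```text
clock: 6.25
position: [0.5336, 0.1316, 0.1008]
eef_rot: [0.631, -0.325, 0.625, 0.324]
contact_force: [-0.8, -0.4, -0.9]
grip_width: 0.0587
```

Run:
```python
from h import *
p,c=shot('wrist'); cv2.imwrite('pics/wrist4.png',p['color'])
T=T_tool();print(T.round(4).tolist(), manip.get_obs()['contact_force'])
for dz in (0,.01): print(px(p,c,T[:3,3]+[0,0,dz]))
```

```text
[[0.0094, -0.8151, 0.5792, 0.5344], [0.0038, 0.5793, 0.8151, 0.1319], [-0.9999, -0.0055, 0.0085, 0.1015], [0.0, 0.0, 0.0, 1.0]] [ 0.89386979 -0.41471128  0.00319382]
[257.37913573 276.74621594]
[257.46118758 289.9667767 ]
```

View pics/wrist4.png

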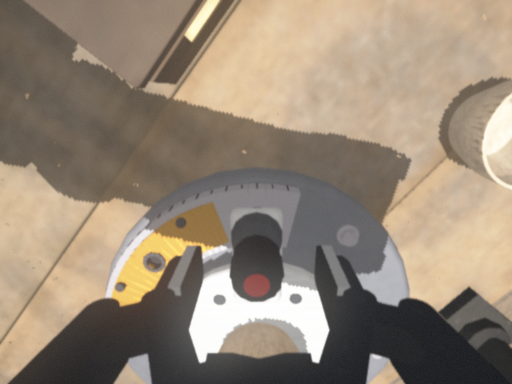

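Request:
send_rows(increments=[[0.1,0,0,0,0,0],[0,0,0,0,0,0],[0,0,0,0,0,0],[0,0,0,0,0,0],[0,0,0,0,0,0]], gripper=255, newtons=25)

```text
clock: 6.72
position: [0.5347, 0.1315, 0.102]
eef_rot: [0.632, -0.325, 0.625, 0.323]
contact_force: [0.5, -0.1, -2.9]
grip_width: 0.025
```

Request:
send_rows(increments=[[-0.3,0,0,0,0,0],[-0.4,0,0,0,0,0],[-0.4,0,0,0,0,0],[-0.4,0,0,0,0,0]], newtons=40)

```text
clock: 7.05
position: [0.5345, 0.1312, 0.116]
eef_rot: [0.632, -0.325, 0.625, 0.324]
contact_force: [3.2, 1.2, -10.1]
grip_width: 0.0245
```

Run:
```python
from h import *
for i in range(2):
    T=T_tool();print(T[:3,3].round(4).tolist(), manip.get_obs()['contact_force'])
    p,c=shot('wrist')
cv2.imwrite('pics/wrist5.png',p['color'])
print(find(p,c,'knob_top'))
for dz in (.01,.012): print(px(p,c,T[:3,3]+[0,0,dz]))
```

```text
[0.5345, 0.1312, 0.116] [  3.20161247   1.20861865 -10.08625935]
[0.5346, 0.1312, 0.1166] [ 3.27547072  1.03421589 -8.65518933]
[(0.68, [0.5392, 0.1305, 0.1247])]
[255.92840247 288.0767292 ]
[255.92947928 290.91404729]
```

View pics/wrist5.png

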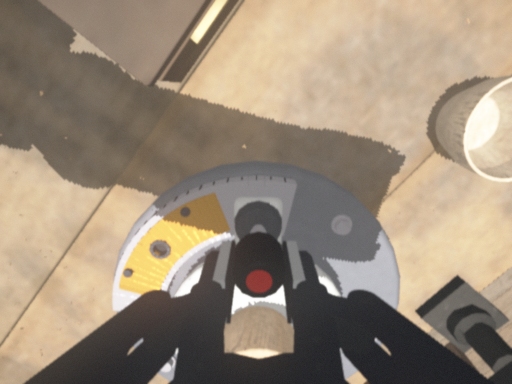

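Request:
send_rows(increments=[[-0.2,0,0,0,0,0],[-0.02,-0.02,-0.5,-3,0,0],[-0.02,-0.02,-0.7,-4,0,0],[-0.02,-0.02,-0.7,-4,0,0],[-0.02,-0.02,-0.7,-4,0,0]])

```text
clock: 7.62
position: [0.5221, 0.1079, 0.1181]
eef_rot: [0.582, -0.408, 0.575, 0.405]
contact_force: [3.3, -0.1, -10.8]
grip_width: 0.0248
```

```bash
cat >> h.py <<'E'
A=np.array([.616,.0755])
def st():
    o=manip.get_obs(); T=T_tool(); P=T[:3,3]; M=T[:3,:3]
    d=P[:2]-A
    th=np.degrees(np.arctan2(d[1],d[0]))%360; yaw=np.degrees(np.arctan2(M[1,1],M[0,1]))%360
    print('t',o['clock'],'P',P.round(4),'r',np.linalg.norm(d).round(4),'swing',(th-145.6).round(2),'yaw-th',(yaw-th).round(2),'F tool',(M.T@o['contact_force']).round(2),'Fz',round(o['contact_force'][2],2),'w',o['grip_width'],'tilt',(M.T@[0,0,-1]).round(3))
E
python3 - <<'E'
from h import *
st()
E
```

```text
t 7.6167 P [0.5221 0.1079 0.1181] r 0.0993 swing 15.38 yaw-th -0.8 F tool [10.84 -3.06  0.94] Fz -10.81 w 0.024750088922991534 tilt [ 1.     0.008 -0.006]
```

Request:
send_rows(increments=[[0,-0.02,-0.7,-4,0,0],[0,-0.02,-0.7,-4,0,0],[0,-0.02,-0.7,-4,0,0],[0,-0.02,-0.7,-4,0,0],[0,-0.02,-0.7,-4,0,0]])

```text
clock: 8.03
position: [0.516, 0.0726, 0.118]
eef_rot: [-0.499, 0.507, -0.491, -0.504]
contact_force: [4.3, 1.5, -9.8]
grip_width: 0.0245
```

Run:
```python
from h import *
st()
p,c=shot('wrist'); cv2.imwrite('pics/wrist6.png',p['color']); st()
```

```text
t 8.0333 P [0.516  0.0726 0.118 ] r 0.1 swing 36.03 yaw-th -0.46 F tool [ 9.87 -4.19  1.41] Fz -9.82 w 0.024493576616563612 tilt [ 1.     0.011 -0.005]
t 8.0833 P [0.5161 0.071  0.1177] r 0.1 swing 36.96 yaw-th -1.23 F tool [10.1  -3.47  1.44] Fz -10.06 w 0.024525260207043445 tilt [ 1.     0.011 -0.004]
```

View pics/wrist6.png

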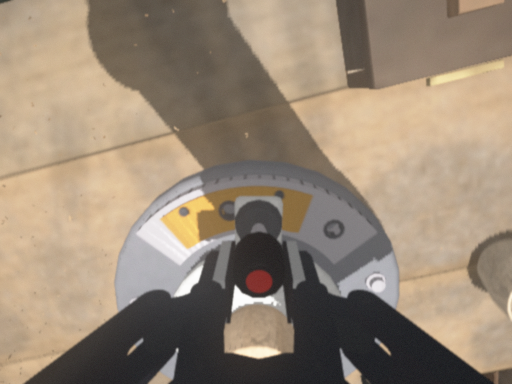

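Request:
send_rows(increments=[[0,-0.02,-0.7,-4,0,0],[0.1,0,0,0,0,0],[0.1,0,0,0,0,0]])

```text
clock: 8.33
position: [0.5164, 0.0653, 0.1158]
eef_rot: [-0.481, 0.523, -0.472, -0.521]
contact_force: [2.4, 3.2, -9.5]
grip_width: 0.0246
```

Run:
```python
from h import *
st()
p,c=shot('wrist'); cv2.imwrite('pics/wrist7.png',p['color']); st()
```

```text
t 8.3333 P [0.5164 0.0653 0.1158] r 0.1001 swing 40.25 yaw-th -0.69 F tool [ 9.59 -2.54  2.94] Fz -9.54 w 0.024649649273499386 tilt [ 1.     0.012 -0.006]
t 8.3833 P [0.5165 0.0653 0.1156] r 0.1001 swing 40.25 yaw-th -0.66 F tool [10.7  -3.32  1.97] Fz -10.65 w 0.024609581705166 tilt [ 1.     0.012 -0.006]
```

View pics/wrist7.png

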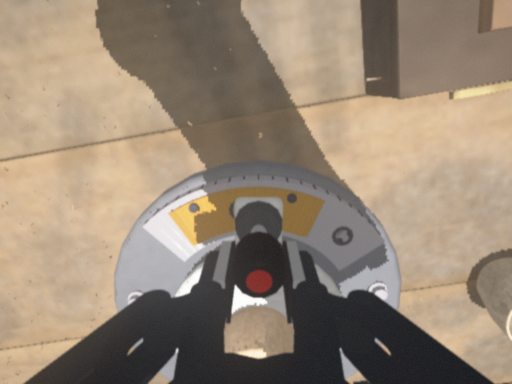

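Request:
send_rows(increments=[[0.1,0,0,0,0,0]])

```text
clock: 8.47
position: [0.5164, 0.0656, 0.1146]
eef_rot: [-0.482, 0.523, -0.473, -0.52]
contact_force: [2.1, -0.1, -8.3]
grip_width: 0.0244
```

Request:
send_rows(increments=[[0.1,0,0,0,0,0]])

```text
clock: 8.55
position: [0.5164, 0.0658, 0.1137]
eef_rot: [-0.482, 0.523, -0.473, -0.52]
contact_force: [0.9, -0.9, -2.8]
grip_width: 0.0243
```

Request:
send_rows(increments=[[0,0,0,0,0,0],[0,0,0,0,0,0],[0,0,0,0,0,0]], gripper=166)

```text
clock: 8.8
position: [0.5171, 0.0667, 0.1152]
eef_rot: [-0.483, 0.523, -0.474, -0.519]
contact_force: [-0.6, -0.1, -0.2]
grip_width: 0.03
```

Run:
```python
from h import *
st()
p,c=shot('wrist'); cv2.imwrite('pics/wrist8.png',p['color']); st(); print(find(p,c,'knob_top'))
```

```text
t 8.8 P [0.5171 0.0667 0.1152] r 0.0993 swing 39.5 yaw-th -0.22 F tool [ 0.15  0.57 -0.08] Fz -0.15 w 0.030047817351420095 tilt [ 1.     0.013 -0.004]
t 8.85 P [0.5172 0.0668 0.1153] r 0.0992 swing 39.44 yaw-th -0.15 F tool [-0.47 -0.39  0.7 ] Fz 0.48 w 0.029638683103175117 tilt [ 1.     0.013 -0.004]
[(0.66, [0.5155, 0.067, 0.1178])]
```

View pics/wrist8.png

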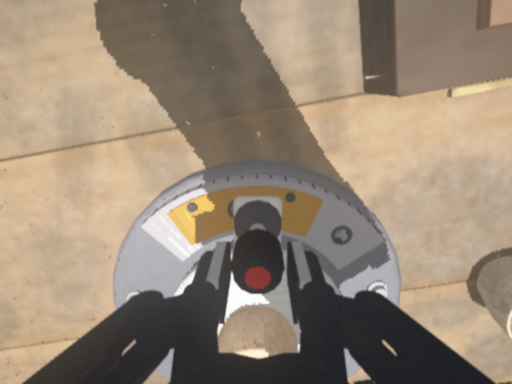

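Force is zero, so the pin rests on the shoe and the knob is free. Next I push it along.

Request:
send_rows(increments=[[0,0,-0.15,-0.8,0,0],[0,0,-0.15,-0.8,0,0],[0,0,-0.15,-0.8,0,0]])

```text
clock: 9.15
position: [0.5179, 0.0636, 0.116]
eef_rot: [-0.471, 0.534, -0.461, -0.53]
contact_force: [-0.9, 4.5, -3.7]
grip_width: 0.0298
```

Run:
```python
from h import *
st()
```

```text
t 9.15 P [0.5179 0.0636 0.116 ] r 0.0988 swing 41.33 yaw-th 0.6 F tool [3.76 0.34 4.54] Fz -3.74 w 0.029806391989401614 tilt [ 1.     0.015 -0.005]
```

Request:
send_rows(increments=[[0.1,0.03,-0.15,-0.8,0,0],[0.05,0.03,-0.15,-0.8,0,0]])

```text
clock: 9.32
position: [0.5184, 0.0629, 0.1153]
eef_rot: [-0.464, 0.541, -0.451, -0.537]
contact_force: [-1.5, 6.3, 2.5]
grip_width: 0.0298
```

Run:
```python
from h import *
st()
```

```text
t 9.3167 P [0.5184 0.0629 0.1153] r 0.0984 swing 41.76 yaw-th 2.03 F tool [-2.42  0.41  6.5 ] Fz 2.46 w 0.029760068254572232 tilt [ 1.     0.018 -0.008]
```

Request:
send_rows(increments=[[0,0.05,-0.25,0,0,0],[0,0.05,-0.25,-0.5,0,0]])

```text
clock: 9.48
position: [0.5184, 0.0606, 0.1155]
eef_rot: [-0.462, 0.544, -0.446, -0.541]
contact_force: [2.0, 5.1, -2.5]
grip_width: 0.0299
```

Run:
```python
from h import *
st()
```

```text
t 9.4833 P [0.5184 0.0606 0.1155] r 0.0987 swing 43.09 yaw-th 1.49 F tool [ 2.61 -2.86  4.67] Fz -2.49 w 0.02993742440030347 tilt [ 1.     0.02  -0.012]
```

Moving at about 1 mm per row with 5 N. I continue in small steps.

Request:
send_rows(increments=[[0.02,0.05,-0.22,-0.5,0,0],[0.02,0.05,-0.22,-0.5,0,0]])

```text
clock: 9.65
position: [0.5188, 0.0584, 0.1154]
eef_rot: [-0.457, 0.548, -0.438, -0.546]
contact_force: [1.0, 6.0, -0.6]
grip_width: 0.0302
```

Run:
```python
from h import *
st()
p,c=shot('wrist'); cv2.imwrite('pics/wrist9.png',p['color']); st(); print(find(p,c,'knob_top'))
```

```text
t 9.65 P [0.5188 0.0584 0.1154] r 0.0987 swing 44.39 yaw-th 1.43 F tool [ 0.73 -2.13  5.72] Fz -0.59 w 0.030175895938217092 tilt [ 1.     0.023 -0.015]
t 9.7 P [0.5188 0.058  0.1153] r 0.0988 swing 44.63 yaw-th 1.22 F tool [-0.35 -0.99  3.3 ] Fz 0.42 w 0.030122677044138197 tilt [ 1.     0.023 -0.015]
[(0.87, [0.5155, 0.0589, 0.1233])]
```

View pics/wrist9.png

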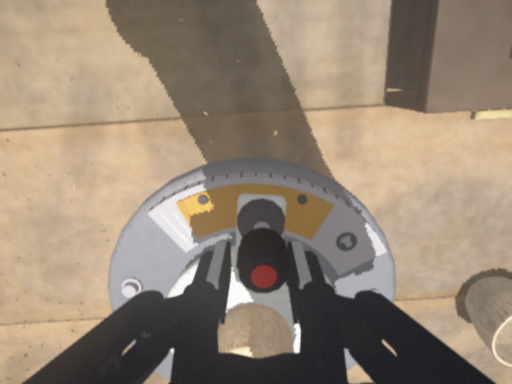

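Request:
send_rows(increments=[[0.02,0.05,-0.2,-0.5,0.2,0.4],[0.02,0.05,-0.2,-0.5,0.2,0.4]])

```text
clock: 9.92
position: [0.5185, 0.053, 0.1149]
eef_rot: [-0.446, 0.551, -0.439, -0.551]
contact_force: [0.3, 1.1, 1.1]
grip_width: 0.03
```

Run:
```python
from h import *
st()
```

```text
t 9.9167 P [0.5185 0.053  0.1149] r 0.1 swing 47.4 yaw-th -0.52 F tool [-1.06 -0.53  1.05] Fz 1.07 w 0.02997198675526445 tilt [ 1.     0.008 -0.006]
```

Run:
```python
from h import *
for n in ['wrist','top']:
    p,c=shot(n); cv2.imwrite(f'pics/{n}10.png',p['color']); print(find(p,c,'knob_top'))
st()
```

```text
[(0.91, [0.5218, 0.0529, 0.1075])]
[(0.38, [0.5175, 0.0553, 0.1086])]
t 10.1167 P [0.5184 0.0529 0.1147] r 0.1001 swing 47.42 yaw-th -0.63 F tool [-0.22 -0.9   0.46] Fz 0.23 w 0.029671657792019815 tilt [ 1.     0.008 -0.006]
```

View pics/wrist10.png

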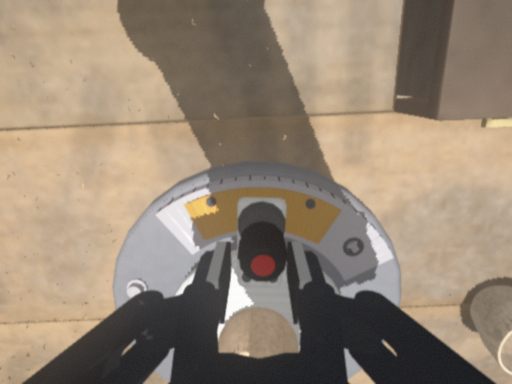

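Run:
```python
from h import *
p,c=shot('wrist'); im=p['color'].astype(int)
m=(im[...,2]>110)&(im[...,1]<80)&(im[...,0]<80); m[:230]=0; m[300:]=0; m[:,:220]=0; m[:,310:]=0
ys,xs=np.nonzero(m); print(len(xs),xs.mean(),ys.mean(), np.sqrt(len(xs)*4/np.pi))
for sw in (46,47,48):
    a=np.radians(145.6+sw)
    for z in (.110,.112,.114,.122): X=np.r_[A+.1*np.array([np.cos(a),np.sin(a)]),z]; print(sw,z,X.round(4),px(p,c,X).round(1))
```

```text
370 259.927027027027 265.54324324324324 21.70480664627101
46 0.11 [0.518  0.0554 0.11  ] [262.1 268.2]
46 0.112 [0.518  0.0554 0.112 ] [262.2 270.6]
46 0.114 [0.518  0.0554 0.114 ] [262.3 272.9]
46 0.122 [0.518  0.0554 0.122 ] [262.6 283.1]
47 0.11 [0.5184 0.0537 0.11  ] [258.6 268.2]
47 0.112 [0.5184 0.0537 0.112 ] [258.6 270.6]
47 0.114 [0.5184 0.0537 0.114 ] [258.6 272.9]
47 0.122 [0.5184 0.0537 0.122 ] [258.8 283.1]
48 0.11 [0.5188 0.052  0.11  ] [255.1 268.3]
48 0.112 [0.5188 0.052  0.112 ] [255.  270.6]
48 0.114 [0.5188 0.052  0.114 ] [255. 273.]
48 0.122 [0.5188 0.052  0.122 ] [254.9 283.2]
```

Request:
send_rows(increments=[[0,0,0,0,0,0],[0,0,0,0,0,0],[-0.5,0,0,0,0,0]], gripper=60)

```text
clock: 10.42
position: [0.5175, 0.0521, 0.119]
eef_rot: [0.446, -0.551, 0.44, 0.551]
contact_force: [-1.0, -0.4, 0.0]
grip_width: 0.0642
```

Request:
send_rows(increments=[[-1.5,0,0,0,0,0],[-2.5,0,0,0,0,0],[-3.0,0,0,0,0,0],[-2.0,0,0,0,0,0],[0,0,0,0,0,0]])

```text
clock: 10.83
position: [0.5158, 0.0517, 0.2131]
eef_rot: [0.445, -0.55, 0.441, 0.553]
contact_force: [0.8, -0.5, 0.0]
grip_width: 0.0653
```

Run:
```python
from h import *
for n in ['wrist','top','scene']:
    p,c=shot(n); cv2.imwrite(f'pics/{n}11.png',p['color']); print(n,find(p,c,'knob_top'),find(p,c,'sanding_block'),find(p,c,'tape'),find(p,c,'cup'))
    if n=='wrist':
        im=p['color'].astype(int); m=((im[...,2]>100)&(im[...,1]<70)&(im[...,0]<80)).astype(np.uint8)
        k,l,s,cc=cv2.connectedComponentsWithStats(m)
        for i in range(1,k):
            if s[i,4]>30: print('red',cc[i],s[i,4],atz(p,c,*cc[i],.11).round(4))
        for z in (.110,.114,.122):
            a=np.radians(145.6+46.6); print(z,px(p,c,np.r_[A+.1*np.array([np.cos(a),np.sin(a)]),z]))
st()
```

```text
wrist [(0.61, [0.5186, 0.0524, 0.1096])] [] [] [(0.97, [0.581, 0.3006, -0.0008])]
red [  6.06841046 206.40040241] 497 [ 0.5649 -0.1434  0.11  ]
red [259.41958042 201.30769231] 143 [0.5171 0.054  0.11  ]
red [ 17.4638009  339.35294118] 884 [ 0.7025 -0.1396  0.11  ]
0.11 [259.54225401 202.73378792]
0.114 [259.58863978 204.53130781]
0.122 [259.6859543 208.3023946]
top [] [(0.62, [0.5206, -0.2705, -0.0029])] [(0.84, [0.627, -0.2693, 0.0007])] [(0.64, [0.5786, 0.2956, -0.0007])]
scene [(0.51, [0.5124, 0.0517, 0.1088])] [(0.72, [0.5076, -0.2746, 0.0058])] [(0.68, [0.6278, -0.2685, 0.0006])] [(0.6, [0.5763, 0.2946, -0.0002])]
t 11.5833 P [0.5138 0.051  0.2091] r 0.1051 swing 47.9 yaw-th -1.04 F tool [0.7  0.41 0.05] Fz -0.7 w 0.06572670734742787 tilt [ 1.    -0.004 -0.008]
```

View pics/wrist11.png

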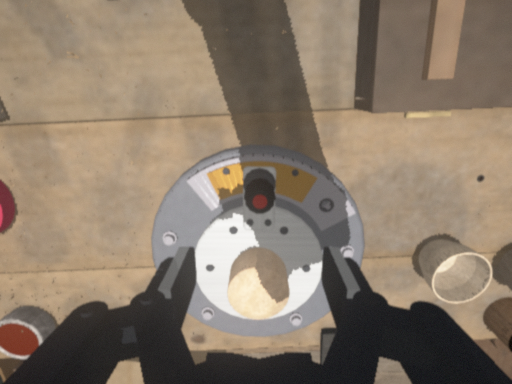

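Run:
```python
from h import *
print(manip.get_obs()['qvel'].round(3) if hasattr(manip.get_obs()['qvel'],'round') else manip.get_obs()['qvel'])
print(manip.finish_job())
```

```text
[ 0.002 -0.    -0.001 -0.002 -0.    -0.001 -0.001]
the job is handed in; nothing more can be done
None
```

I indexed the table on by one station and handed the job in at about 11.6 s; `finish_job()` gave no verdict.

**How it went:**
- **Draw and swing:** I gripped the knob, lifted the pin about 16 mm out of the home hole and swung it counterclockwise to about 40°.
- **Feeling for the hole:** I lowered the pin gently until the shoe took the spring load, then opened the grip. With one finger I nudged the knob along at up to about 6.5 N. At about 46–47° (0.81 rad) the resistance fell away and the pin dropped.

**Last checks:**
- **Pin home:** the red dot on the knob sits where a 110 mm knob top should appear, clearly not at the 122 mm of a pin riding on the shoe. The networks put the knob top at 108.8–109.6 mm.
- **Knob released:** the gripper is about 10 cm above the knob, and the measured force is about 0.
- **Bystanders:** the cup, tape and sanding block read within a few millimetres of where they started.
- **Not confirmed:** joint angles and pin contact forces can't be read directly. The forces I saw at the tool stayed under about 11 N. The turning-axis estimates differed by about 5 mm. In the last check the top-view network did not find the knob, but the scene and wrist views did.

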